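# Fill the pot rack and hold its tension arm cocked

## Robot

A 6-joint arm with a two-finger parallel gripper is mounted at the origin on a cart in front of the work surface, level with it; the furniture and walls round the work are solid. World frame = base frame: x ahead of the robot, y to its left, z up, the work surface at z = 0. Lengths are in mm, angles in rad, forces in N, time in s.
With the tool pointing down it reaches from about 275 to 750 mm from the base axis. Payload 10.2 kg.
Tool frame: the origin (TCP) lies midway between the tips of the shut fingers; the grasp point (between the pads) lies 19 mm behind it; z points along the fingers, y is the line along which they close (so a half turn about z gives the same grasp; the last joint's range is limited). The gripper opens to 85 mm and grips with 20 to 120 N. Pads are 22 mm wide; open, the fingers measure 114 mm over their backs; the gripper's body (76 mm by 85 mm) begins 54 mm behind the grasp point. The pads swing forward as they close: fully open they stand 13 mm farther back than shut.
Start: joints at [-1.421, 0.313, 1.498, -0, 1.331, -0.223], TCP at [191.206, -488.949, 231.294] pointing down, gripper open.
Joint ranges: [-2.94, 2.94], [-0.97, 2.17], [0.19, 2.56], [-1.23, 4.37], [0.02, 3.11], [-2.88, 2.88]. Speed limits (rad/s): [2.39, 2.39, 3.01, 3.14, 3.14, 3.14].

## Interface

Orientations are given as a unit quaternion [w, x, y, z].
In Python, from rig import ctrl gives the robot as it stands.
- The arm moves only by the tool send_rows, never from a script. Its argument "targets" is a list of rows, each a list of 7 numbers: the closure, from -1 (fully open) to 1 (shut), so that 0 is half open, then the shift along the tool's x, y, z in m, then the turn, a rotation vector about the tool's x, y, z in rad. In form: [[claw, dx, dy, dz, ax, ay, az], ...]. A call has exactly 10 rows; each row shifts and turns the commanded pose from where the row before left it, along the tool's axes as they then stand; what a row does not reach is not made up. A row lasts 1/8 s, in which the tool goes at most 62.5 mm and 10.7 degrees, less where a joint would pass 70% of its speed; a pose out of reach is approached as far as the arm can. A call with a gripper value outside its range is refused whole. The fingers move at their own pace and stop on an object; "squeeze" is the grip in N (left out, the last holds). Time passes only in rows, so rows that do not move let the fingers close, or fill a call up. It gives the time, the measured TCP pose, the force, the opening and the grip force at its end, in the units of the state.
- ctrl.sense(): the state, without advancing time (a new reading comes with each control period).
- ctrl.capture(name): name is "scene" or "top" or "wrist"; returns a dict with "img" (400x640x3 uint8, red, green, blue), "camera_matrix" (3x3 intrinsics, pixels), "R" (3x3) and "t" (3): a world point X has camera coordinates R X + t. Camera axes: x right, y down, z forward; pixel columns grow to the right and rows downward; lengths in mm; the calibration is good to about 2 mm. The wrist camera is an equidistant fisheye: a pixel r from the principal point sees the ray r / f radians off the axis. A picture is of the moment at which its call begins. There is no depth.
- ctrl.finish_job(): hands the job in; it is judged then, once.
Trained networks look in a picture, given as the dict that the camera call returned (one of the last four; its "shot" number tells which), for a name from the list of things; names that differ only in an ending like _2 or _b are one class to them, and where a whole thing is asked for, a point or a joint stands for the part that bears it (a point fixed in the world has none). Each returns a list of dicts, best first, with "score" (0 to 1); they miss things now and then, are a little off and sometimes report something else, mostly with a low value. They report only what shows in the picture. A call takes as long as a camera call. They do not tell look-alikes from the thing itself.
- ctrl.boxes_of(query, picture): "extent" ([left, top, width, height] in pixels, round what is visible of it).
- ctrl.landmark_of(query, picture): "point" ([column, row] in pixels: a listed point, or the origin of a listed thing).
The state is a dict: "time_s": time; "joints": joint angles; "dq": joint speeds; "tau": joint torques, N m; "eef_pos": TCP position; "ee_rot": TCP orientation; "force": force on the tool from outside, world axes, zero at the start; "wrist_torque": the same for the moment, N m; "grip_width": opening from 0.0 (shut) to 1.0 (fully open); "grip_force": force on a finger pad.
Only numpy, scipy, OpenCV 4.12 (cv2) and the standard library are available. Lean on these libraries where they do the work, as an engineer would, in place of code of your own. Each camera call takes 0.05 s, during which the arm holds its last target. There are 200 camera calls.

## Task

Slide the two ointment pots standing on the bench, one after the other, into the open mouth of the little metal rack, so that all three pots stand upright in single file between its guide rails, pushed back as far as they go. Then, pushing by its upright thumb post, swing the sprung tension arm across the mouth behind the row, past its ratchet click and on up to its stop, and hold it there against the spring: finish while still holding it, do not let go. Leave the brown bottle, the tape roll and the stamp where they are.

Things in the scene. Friction and masses are not known exactly. Their poses are not given: they have to be found in the camera images.
- rack: Fixed rack of slick polished aluminium, a lane for 3 pots with no floor of its own. Origin: on the bench, mid-lane, at the mouth. +y into the lane, +x to the tension arm's side (away from the robot at yaw 0). Rails 26 mm high, lane 75 mm wide (x +-37.5), from y = -20 to the end stop, mouth ends flared to x +-54 at y = -40 mm. All below 52 mm save the thumb post.
- rack_end (a point): middle of the end stop's inner face, on the bench: y = 197 mm in the rack's frame (stop 32 mm high). Fully home, the three pots' centres lie at about y = 162, 93 and 24 mm in the rack's frame.
- rack_pivot (a point): pivot axis of the tension arm, at bench height: x = 78, y = 20 mm in the rack's frame. Arm: steel bar 14 mm wide, 30 to 40 mm above the bench; under its tip a 24 mm idler roller (9 to 29 mm high) that ends a few mm behind the last pot of a full row and pushes a row that is not quite home.
- pot_a: white ointment pot with a grey lid, upright, 69 mm across, 41 mm tall, same as the other two; origin at the centre of its underside, z up. Starts on the bench to the right of the rack (from the robot), before its mouth.
- pot_b: white ointment pot with a grey lid, upright, 69 mm across, 41 mm tall, same as the other two; origin at the centre of its underside, z up. Starts on the bench to the right of the rack, before its mouth.
- pot_c: white ointment pot with a grey lid, upright, 69 mm across, 41 mm tall, same as the other two; origin at the centre of its underside, z up. Starts already in the lane, near its far end but not always fully home; the pots behind push it home.
- tension_arm (a joint): Arm angle (rad). 0 = rest, along the rack's -y, clear of the mouth; grows clockwise from above, the tip going to the rack's -x, then +y, across the mouth. A spring returns it: 4 N at the post near 0, up to 16 N just before the click as the tooth lifts the pawl, then 11 N at the end. Click at about 0.75; let go beyond 0.82, the arm sinks back to about 0.81, caught by the pawl. Hard stop 1.05.
- thumb_post: Upright steel post on the arm's tip, 16 mm diameter (19 mm rim on top), 35 mm tall, from 40 to 75 mm above the bench; origin at the centre of its foot, 90 mm from the pivot. At arm angle q it stands at x = 78 - 90 sin q, y = 20 - 90 cos q mm in the rack's frame. It is a sleeve that can turn stiffly about its own axis.
- pawl (a joint): ratchet pawl slider beside the arm's hub (m). 0 = dropped in; the hub's tooth lifts it by about 0.003 just before the click, then it drops back to 0 behind the tooth.
- brown_bottle: bystander: brown glass bottle with a black cap, 51 mm across, 108 mm tall, origin under its centre; not to be disturbed.
- tape_roll: bystander: roll of plaster tape lying flat, 66 mm across, 25 mm high, origin under its centre; not to be disturbed.
- stamp: bystander: wooden rubber stamp, 27x54x75 mm, origin under its centre; not to be disturbed.
Not all that is in view belongs to the job. Leave any pink or yellow look-alike of the pot_a alone.

How it is judged:
By the outcome, as a careful person would: the job done as asked, in the order asked, and still so for the second after the job is handed in, while the arm keeps its last pose, push and grip.
It also fails if it takes over 64 s, if anything falls off the work surface, if the arm or the gripper's body presses on something with over 40 N, if the wrist force passes 120 N, or if a joint passes its speed limit or range.

## Working session

There is one attempt and no reset: what is moved stays moved. The work goes in short steps, Python scripts to look and compute and a tool call to move; the robot and the scene stay as the last step left them, time stands still between calls to the robot, and variables do not carry over. Pictures are saved under pics/ and viewed, at most 10 in all, crops included, and the job is handed in when it is done.

Besides the shell and the picture viewer there is one more tool, called after ">>>" in YAML: its name, and indented under it one key for each argument. send_rows: Moves the arm, as the interface text tells. Its arguments: {"type":"object","properties":{"targets":{"type":"array"},"squeeze":{"type":"number"}},"required":["targets"]}

```bash
ls; mkdir -p pics; cat > h.py <<'E'
import numpy as np, cv2, json
from rig import ctrl
def ray(p,px):
    K=np.array(p["camera_matrix"]);R=np.array(p["R"]);t=np.array(p["t"])
    d=np.linalg.inv(K)@[px[0],px[1],1]
    return -R.T@t, R.T@d
def at(p,px,z=0):
    o,d=ray(p,px); s=(z-o[2])/d[2]; return (o+s*d)[:2].round(1)
def proj(p,X):
    K=np.array(p["camera_matrix"]);c=np.array(p["R"])@X+np.array(p["t"]);u=K@c;return (u[:2]/u[2])
def save(p,n): cv2.imwrite("pics/"+n+".png",cv2.cvtColor(p["img"],cv2.COLOR_RGB2BGR))
E
python3 - <<'E'
from h import *
print(ctrl.sense())
for c in("top","scene"):
    p=ctrl.capture(c); save(p,c+"1")
    for q in ["rack","rack_end","rack_pivot","pot_a","thumb_post","brown_bottle","tape_roll","stamp"]:
        for r in ctrl.landmark_of(q,p)[:5]: print(c,q,round(r["score"],2),np.round(r["point"],1),at(p,r["point"],40 if q=="thumb_post" else 0))
E
```

```text
pics
{'time_s': 0.0, 'joints': array([-1.42138157e+00,  3.13431516e-01,  1.49848130e+00,  2.25945071e-05,
        1.33099559e+00, -2.23348344e-01]), 'dq': array([-5.41829402e-04, -1.46021667e-03,  4.12200889e-04,  3.07813317e-04,
        1.42660638e-05,  7.04552111e-05]), 'tau': array([-2.03444042e-04, -4.12273049e+01, -2.59740865e+01, -1.61099742e-04,
        4.21444580e-03,  5.35317881e-06]), 'eef_pos': array([ 191.17760611, -488.66215769,  230.7278906 ]), 'ee_rot': array([-6.57022239e-04,  9.82681467e-01,  1.85301649e-01,  3.52787956e-05]), 'force': array([-0.20109703,  0.582195  ,  0.06839796]), 'wrist_torque': array([-0.00474121,  0.05669377, -0.03115776]), 'grip_force': 0.0, 'grip_width': 0.9992498421531861}
top rack 0.72 [350.6 171. ] [589.3 -88.5]
top rack 0.6 [320.2 194.4] [527.6  -4.8]
top rack_end 0.75 [249.2 180.7] [569.1 186.4]
top rack_pivot 0.58 [317.  166.4] [603.9   2.1]
top pot_a 0.89 [275.6 182.6] [562.3 115. ]
top pot_a 0.85 [404.1 220.6] [ 452.1 -228. ]
top pot_a 0.69 [409.2 267.1] [ 328.5 -237. ]
top thumb_post 0.46 [348.6 170.4] [585.8 -80.6]
top brown_bottle 0.78 [432.8 114. ] [ 740.8 -317. ]
top stamp 0.79 [214.9 232.2] [432.3 279.9]
scene rack 0.58 [315.6 220.6] [516.9   2.9]
scene rack 0.48 [222.8 239.1] [588.5 300.4]
scene rack_end 0.62 [259.6 230.4] [566.7 184. ]
scene rack_end 0.56 [251.4 273.2] [420.9 273.9]
scene rack_pivot 0.56 [307.4 201. ] [616.1 -21.1]
scene pot_a 0.92 [283.  226.2] [546.7 109.5]
scene pot_a 0.9 [409.3 230.4] [ 327.6 -242. ]
scene pot_a 0.63 [428.6 204.7] [ 390.8 -385.1]
scene thumb_post 0.61 [323.5 191.8] [591.7 -71.6]
scene thumb_post 0.38 [305.3 205.6] [560.4  18.1]
scene brown_bottle 0.62 [356. 161.] [ 732.1 -310.4]
scene tape_roll 0.84 [223.8 238.9] [587.8 297.3]
scene stamp 0.57 [251.5 272.3] [423.7 272.4]
```

```bash
python3 - <<'E'
import cv2
a=cv2.imread("pics/top1.png")[80:330,180:500];b=cv2.imread("pics/scene1.png")[130:320,180:500]
cv2.imwrite("pics/t1.png",cv2.resize(a,None,fx=2.4,fy=2.4,interpolation=cv2.INTER_CUBIC))
cv2.imwrite("pics/s1.png",cv2.resize(b,None,fx=2.5,fy=2.5,interpolation=cv2.INTER_CUBIC))
E
```

```text
(no output)
```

View pics/t1.png

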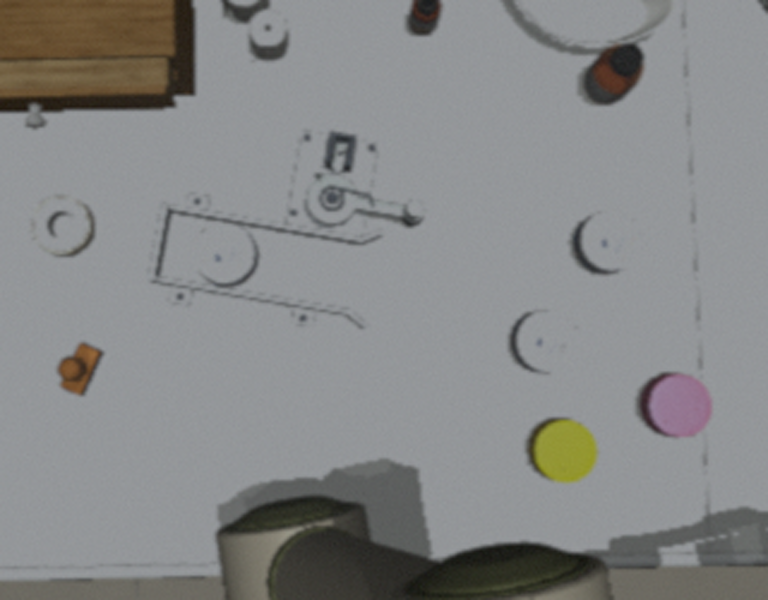

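View pics/s1.png

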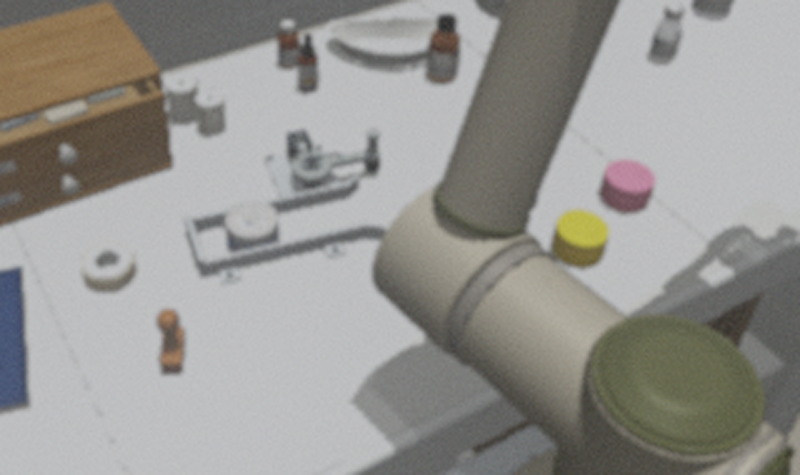

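The white pots at top-image px ≈ (432,181) and (407,222) are the two to move. The look-alikes are pink (462,249) and yellow (415,267). The third white pot, at (275,183), is already in the lane. White with a grey lid matches the first two. The end stop is at about (249,181) and the tension arm is at rest, with its post at about (352,168).

```bash
python3 - <<'E'
from h import *
import scipy.optimize as so
p=ctrl.capture("top")
for q in["pot_a","brown_bottle"]:
  for r in ctrl.boxes_of(q,p)[:6]:
    l,t,w,h=r["extent"];print(q,round(r["score"],2),np.round(r["extent"],1),at(p,(l+w/2,t+h/2),20))
for q in["pot_a","thumb_post"]:
  for r in ctrl.landmark_of(q,p)[:6]: print(q,round(r["score"],2),at(p,r["point"],0 if q=="pot_a" else 40))
f=lambda c:np.array([180+c[0]/2.4,80+c[1]/2.4])
# rack fit: picks (crop px) vs rack-frame points
P=[((172,211),(37.5,197,29)),((157,281),(-37.5,197,29)),((360,243),(37.5,-20,26)),((345,313),(-37.5,-20,26)),((382,236),(54,-40,26)),((364,327),(-54,-40,26)),((332,198),(78,20,45)),((412,212),(78,-70,75))]
def W(v,X): c,s=np.cos(v[2]),np.sin(v[2]); return np.array([v[0]+c*X[0]-s*X[1],v[1]+s*X[0]+c*X[1],X[2]])
res=lambda v:np.concatenate([proj(p,W(v,X))-f(c) for c,X in P])
s=so.least_squares(res,[535,-9,-.168],x_scale=[100,100,.1],loss="soft_l1")
print(s.x,np.round(res(s.x).reshape(-1,2),1))
for X in[(78,20,0),(78,-70,40),(0,197,0)]:print(W(s.x,X))
E
```

```text
pot_a 0.93 [260.8 171.3  24.8  30.8] [549.4 119.7]
pot_a 0.89 [448.4 236.6  23.8  24. ] [ 375.2 -368.8]
pot_a 0.81 [417.5 161.5  29.1  31.4] [ 565.1 -302.9]
pot_a 0.66 [399.9 253.1  27.5  27.7] [ 330.2 -244.9]
pot_a 0.64 [393.  204.5  28.8  32.6] [ 451.  -233.1]
brown_bottle 0.56 [427.3  98.5  20.5  26. ] [ 742.3 -325.1]
pot_a 0.91 [ 370.6 -377. ]
pot_a 0.79 [ 561.3 -299.5]
pot_a 0.76 [ 337.2 -237. ]
pot_a 0.74 [ 453.6 -231.8]
pot_a 0.69 [554.4 110.8]
pot_a 0.52 [565.4 188.4]
thumb_post 0.38 [587.  -86.1]
[ 5.24605621e+02 -5.45430575e+00 -1.94960642e-01] [[-2.   0.1]
 [-1.  -1.2]
 [ 0.3  0.9]
 [ 1.7 -0.4]
 [-0.3 -1. ]
 [ 0.3  1.3]
 [-0.3  1.1]
 [ 1.1 -0.5]]
[605.00249254  -0.94397784   0.        ]
[587.56697947 -89.23895439  40.        ]
[562.77002191 187.81358737   0.        ]
```

>>> send_rows:
  targets:
    - [-1,0,0,0,0,0,0.142]
    - [-1,0,0,0,0,0,0.142]
    - [-1,0,0,0,0,0,0.142]
    - [-1,0,0,0,0,0,0.142]
    - [-1,0.034,-0.05,0.005,0,0,0]
    - [-1,0.034,-0.05,0.005,0,0,0]
    - [-1,0.034,-0.05,0.005,0,0,0]
    - [-1,0.034,-0.05,0.005,0,0,0]
    - [-1,0.034,-0.05,0.005,0,0,0]
    - [-1,0.034,-0.05,0.005,0,0,0]

```text
time_s: 2.4
eef_pos: [450.8, -232.7, 201.3]
ee_rot: [0.0, 0.995, -0.098, 0.0]
force: [0.6, -0.7, 0.2]
grip_width: 0.999
grip_force: 0.0
```

```bash
cat >> h.py <<'E'
def fray(p,px):
    K=np.array(p["camera_matrix"]);R=np.array(p["R"]);t=np.array(p["t"])
    x=(px[0]-K[0,2])/K[0,0];y=(px[1]-K[1,2])/K[1,1];r=np.hypot(x,y)+1e-12
    return -R.T@t,R.T@np.array([np.sin(r)*x/r,np.sin(r)*y/r,np.cos(r)])
def fat(p,px,z=0):
    o,d=fray(p,px);return (o+(z-o[2])/d[2]*d)[:2].round(1)
def fproj(p,X):
    K=np.array(p["camera_matrix"]);c=np.array(p["R"])@X+np.array(p["t"]);th=np.arctan2(np.hypot(c[0],c[1]),c[2]);u=c[:2]/np.hypot(c[0],c[1])*th
    return np.array([K[0,0]*u[0]+K[0,2],K[1,1]*u[1]+K[1,2]])
def W(v,X): c,s=np.cos(v[2]),np.sin(v[2]); return np.array([v[0]+c*X[0]-s*X[1],v[1]+s*X[0]+c*X[1],X[2]])
def theta():
    q=ctrl.sense()["ee_rot"];return 2*np.arctan2(q[2],q[1])
def tool(d):
    th=theta();return np.array([np.cos(th)*d[0]+np.sin(th)*d[1],np.sin(th)*d[0]-np.cos(th)*d[1],-d[2]]).round(1)
def st():
    s=ctrl.sense();print(round(s["time_s"],2),s["eef_pos"].round(1),"th",round(theta(),3),"F",s["force"].round(1),"w",round(s["grip_width"],2),round(s["grip_force"],1))
E
python3 - <<'E'
from h import *
st()
p=ctrl.capture("wrist");save(p,"w1");print(p["R"],p["t"],p["camera_matrix"])
for q in ["pot_a","rack","rack_end","rack_pivot","thumb_post"]:
  for r in ctrl.landmark_of(q,p)[:5]: print(q,round(r["score"],2),np.round(r["point"],1),fat(p,r["point"],40 if q=="thumb_post" else 0))
E
```

```text
2.4 [ 450.8 -232.7  201.3] th -0.195 F [ 0.6 -0.7  0.2] w 1.0 0.0
[[-0.19464394 -0.98087271  0.00157091]
 [-0.93758551  0.1865241   0.29349987]
 [-0.28817903  0.05565511 -0.95595782]] [-139.72079216  436.29238499  492.90434746] [[309.70691629   0.         324.11265797]
 [  0.         309.70691629 195.69085238]
 [  0.           0.           1.        ]]
pot_a 0.92 [356.4 257.7] [ 332.4 -249.8]
pot_a 0.91 [444.5 210. ] [ 373.  -368.9]
pot_a 0.89 [324.9 173.9] [ 445.7 -231.8]
pot_a 0.83 [372.4  66. ] [ 555.6 -306.5]
pot_a 0.78 [ 74.3 154.5] [550.9 113.4]
rack 0.39 [ 45.  161.1] [560.5 189.6]
rack_end 0.82 [ 44.5 159.6] [563.1 189.9]
rack_pivot 0.9 [119.1  85.2] [6.149e+02 6.000e-01]
thumb_post 0.77 [163.2  78.4] [591.9 -87.5]
```

View pics/w1.png

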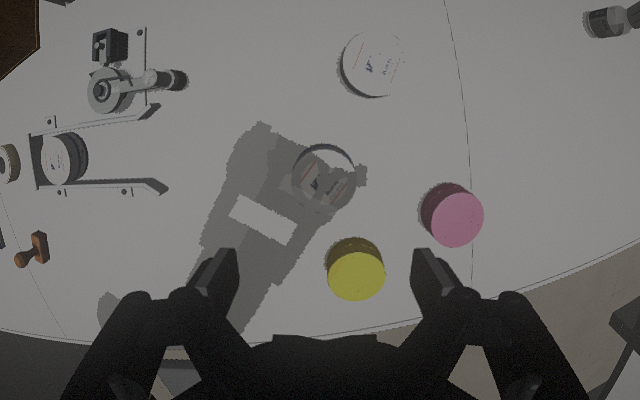

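The wrist view shows white pot A at px (325,174) and white pot B at (372,66). Yellow is at (356,260) and pink at (450,215). The rack is on the left with its mouth at about (155,150), and the post is at (180,79). Next I'm refining these with a model fit.

```bash
python3 - <<'E'
from h import *
import scipy.optimize as so
a=np.linspace(0,6.28,60)
C=np.array([[34.5*np.cos(t),34.5*np.sin(t),z] for t in a for z in(0,41)])
shots=[(ctrl.capture("wrist"),fproj),(ctrl.capture("top"),proj)]
for p,f in shots:
  for r in ctrl.boxes_of("pot_a",p)[:5]:
    l,t,w,h=r["extent"]
    def res(v):
        u=np.array([f(p,c+[v[0],v[1],0]) for c in C]);return np.r_[u.min(0)-[l,t],u.max(0)-[l+w,t+h]]
    g=fat(p,(l+w/2,t+h/2),20) if f is fproj else at(p,(l+w/2,t+h/2),20)
    s=so.least_squares(res,g,diff_step=1e-4);print(round(r["score"],2),s.x.round(1),res(s.x).round(1))
p=shots[0][0]
P=[((160,106),(54,-40,26)),((145,118),(37.5,-20,26)),((167,192),(-54,-40,26)),((153,181),(-37.5,-20,26)),((32,136),(37.5,197,32)),((37,188),(-37.5,197,32)),((101,90),(78,20,45)),((180,79),(78,-70,75))]
pt=shots[1][0]
F=lambda c:np.array([180+c[0]/2.4,80+c[1]/2.4])
Q=[((172,211),(37.5,197,29)),((157,281),(-37.5,197,29)),((360,243),(37.5,-20,26)),((345,313),(-37.5,-20,26)),((382,236),(54,-40,26)),((364,327),(-54,-40,26)),((332,198),(78,20,45)),((412,212),(78,-70,75))]
rw=lambda v:np.concatenate([fproj(p,W(v,X))-c for c,X in P])
rt=lambda v:np.concatenate([proj(pt,W(v,X))-F(c) for c,X in Q])
for r in(rw,lambda v:np.r_[rw(v),rt(v)]):
  s=so.least_squares(r,[525,-6,-.19],x_scale=[100,100,.1],loss="soft_l1");print(s.x.round(3),r(s.x).round(1))
E
```

```text
0.96 [551.3 117.8] [-0.5 -2.3  0.1  2.3]
0.72 [ 446.7 -232.4] [ 0.7  1.3 -0.7 -1.3]
0.59 [ 330.  -245.3] [-2.3 -1.   2.1  1.4]
0.56 [600.7 -63.3] [-19.6 -21.7  15.3  21.3]
0.55 [ 556.4 -304.5] [-0.1 -0.6  0.1  0.6]
0.85 [ 568.9 -305.1] [-0.7 -1.1  0.7  1.1]
0.82 [553.5 119.1] [ 0.4  1.8 -0.4 -1.9]
0.38 [ 447.6 -205.1] [-5.7 -8.1  5.5  8. ]
0.22 [653.7  -9.8] [-9.6 -8.6  9.6  8.7]
[ 5.21889e+02 -2.08030e+01 -2.03000e-01] [ -0.7  -1.9   0.6   2.    0.6   4.9  -1.2   2.5   0.1   0.3   2.5  -1.7
   7.   -0.6 -19.9  -1.4]
[ 5.23621e+02 -1.57070e+01 -1.95000e-01] [ -5.   -2.3  -3.4   1.7  -3.    4.1  -4.7   1.8  -1.8   1.3   0.8  -1.
   3.2  -0.3 -25.1  -2.    1.8   0.4   2.9  -0.9   4.2   1.1   5.7  -0.1
   3.5  -0.8   4.2   1.6   3.6   1.3   5.2  -0.2]
```

>>> send_rows:
  targets:
    - [-1,-0.003,0,0.049,0,0,0]
    - [-1,0,0,0.049,0,0,0]
    - [-1,0,0,0.049,0,0,0]
    - [-1,0,0,0.048,0,0,0]
    - [-1,0,0,0,0,0,0]
    - [1,0,0,0,0,0,0]
    - [1,0,0,0,0,0,0]
    - [1,0,0,0,0,0,0]
    - [1,0,0,0,0,0,0]
    - [1,0,0,0,0,0,0]
  squeeze: 30

```text
time_s: 4.15
eef_pos: [447.6, -234.6, 8.5]
ee_rot: [0.001, 0.995, -0.097, 0.002]
force: [-2.5, -0.8, 8.7]
grip_width: 0.794
grip_force: 34.6
```

```bash
python3 - <<'E'
from h import *
st()
p=ctrl.capture("wrist");save(p,"w2")
for q in ["pot_a","rack_end","rack_pivot","thumb_post"]:
  for r in ctrl.landmark_of(q,p)[:5]: print(q,round(r["score"],2),np.round(r["point"],1),fat(p,r["point"],40 if q=="thumb_post" else 0))
E
```

```text
4.15 [ 447.6 -234.6    8.5] th -0.195 F [-2.5 -0.8  8.7] w 0.79 34.6
pot_a 0.97 [326.5 246.7] [ 446.8 -234.7]
pot_a 0.77 [419.4  19.4] [ 555.5 -303. ]
thumb_post 0.87 [11.2 66.5] [591.2 -90.8]
```

View pics/w2.png

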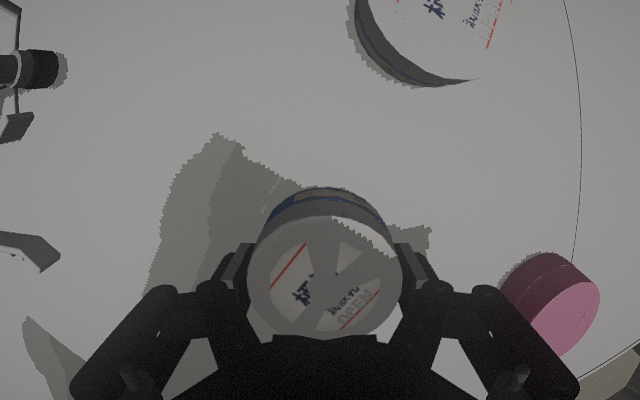

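Pot A is held between the fingers at about (326,270). The right flare tip shows at (40,250) and the post at (30,68). Moving to the mouth.

>>> send_rows:
  targets:
    - [1,0,0,-0.003,0,0,0]
    - [1,0.005,-0.024,0,0,0,0]
    - [1,0.005,-0.024,0,0,0,0]
    - [1,0.005,-0.024,0,0,0,0]
    - [1,0.005,-0.024,0,0,0,0]
    - [1,0.005,-0.024,0,0,0,0]
    - [1,0.005,-0.024,0,0,0,0]
    - [1,0.004,-0.022,0,0,0,0]
    - [1,0,0,0,0,0,0]
    - [1,0,0,0,0,0,0]

```text
time_s: 5.65
eef_pos: [512.1, -77.9, 9.6]
ee_rot: [0.0, 0.995, -0.097, 0.0]
force: [0.0, -1.2, -0.5]
grip_width: 0.789
grip_force: 34.1
```

```bash
python3 - <<'E'
from h import *
st()
p=ctrl.capture("wrist");save(p,"w3")
for q in ["pot_a","rack_end","rack_pivot","thumb_post"]:
  for r in ctrl.landmark_of(q,p)[:5]: print(q,round(r["score"],2),np.round(r["point"],1),fat(p,r["point"],40 if q=="thumb_post" else 0))
im=cv2.cvtColor(p["img"],cv2.COLOR_RGB2BGR)
for X in [(37.5,-20,26),(54,-40,26),(-37.5,-20,26),(-54,-40,26),(37.5,197,32),(-37.5,197,32),(78,20,40),(78,-70,75)]:
    u=fproj(p,W((527,-5,-.195),X));print(X,u.round(0));cv2.circle(im,(int(u[0]),int(u[1])),3,(0,0,255),1)
cv2.imwrite("pics/w3o.png",im)
E
```

```text
5.65 [512.1 -77.9   9.6] th -0.195 F [ 0.  -1.2 -0.5] w 0.79 34.1
pot_a 0.85 [628.9 294.6] [ 379.5 -359.3]
pot_a 0.83 [624.1 115.1] [ 556.7 -303.7]
pot_a 0.6 [ 54.7 231. ] [551.5 117.6]
pot_a 0.56 [323.1 245.9] [511.6 -76.1]
rack_pivot 0.76 [147.6 103.2] [609.2   0.9]
thumb_post 0.79 [313.8  90.4] [590.5 -88.6]
(37.5, -20, 26) [204. 191.]
(54, -40, 26) [244. 153.]
(-37.5, -20, 26) [226. 324.]
(-54, -40, 26) [265. 348.]
(37.5, 197, 32) [-29. 196.]
(-37.5, 197, 32) [ -1. 282.]
(78, 20, 40) [105. 110.]
(78, -70, 75) [311.  87.]
```

View pics/w3o.png

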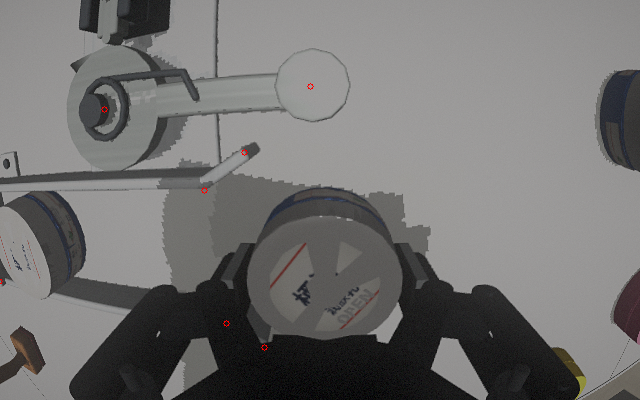

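The overlay agrees: the post top at (312,86) matches, and the rail corner is within about 1 mm in x. Sliding A into the lane.

>>> send_rows:
  targets:
    - [1,0.0015,-0.01,0.001,0,0,0]
    - [1,0,-0.016,0,0,0,0]
    - [1,0,-0.016,0,0,0,0]
    - [1,0,-0.016,0,0,0,0]
    - [1,0,-0.016,0,0,0,0]
    - [1,0,-0.016,0,0,0,0]
    - [1,0,-0.016,0,0,0,0]
    - [1,0,-0.016,0,0,0,0]
    - [1,0,-0.016,0,0,0,0]
    - [1,0,-0.014,0,0,0,0]

```text
time_s: 7.15
eef_pos: [543.3, 72.3, 8.5]
ee_rot: [0.0, 0.995, -0.097, 0.0]
force: [-1.2, -4.3, 5.1]
grip_width: 0.792
grip_force: 35.3
```

```bash
cat >> h.py <<'E'
RK=np.array([528,-5.2,-.195])
def rk(w):
    d=np.array(w[:2])-RK[:2];c,s=np.cos(RK[2]),np.sin(RK[2]);return np.array([c*d[0]+s*d[1],-s*d[0]+c*d[1]]).round(1)
E
python3 - <<'E'
from h import *
st();print(rk(ctrl.sense()["eef_pos"]))
p=ctrl.capture("wrist");save(p,"w4")
for q in ["pot_a","rack_end"]:
  for r in ctrl.landmark_of(q,p)[:5]: print(q,round(r["score"],2),np.round(r["point"],1),fat(p,r["point"],0),rk(fat(p,r["point"],0)))
E
```

```text
7.15 [543.3  72.3   8.5] th -0.195 F [-1.2 -4.3  5.1] w 0.79 35.3
[ 0. 79.]
pot_a 0.94 [623.8 338.7] [ 334.3 -237.8] [-145.  -265.7]
pot_a 0.69 [182.  243.9] [558.4 154.7] [ -1.2 162.8]
```

>>> send_rows:
  targets:
    - [1,0,0.01,0,0,0,0]
    - [1,0,0,0,0,0,0]
    - [-1,0,0,0,0,0,0]
    - [-1,0,0,0,0,0,0]
    - [-1,0,0,0,0,0,0]
    - [-1,0,0,0,0,0,0]
    - [-1,0,0,-0.03,0,0,0]
    - [-1,0,0,-0.04,0,0,0]
    - [-1,0,0,-0.045,0,0,0]
    - [-1,0,0,0,0,0,0]

```text
time_s: 8.55
eef_pos: [542.7, 61.6, 126.4]
ee_rot: [-0.0, 0.995, -0.097, 0.003]
force: [-0.7, -0.0, 0.0]
grip_width: 0.998
grip_force: 0.0
```

```bash
python3 - <<'E'
from h import *
st();e=ctrl.sense()["eef_pos"]
p=ctrl.capture("wrist");save(p,"w5")
for q in ["pot_a","rack_end"]:
  for r in ctrl.landmark_of(q,p)[:5]: print(q,round(r["score"],2),np.round(r["point"],1),fat(p,r["point"],0),rk(fat(p,r["point"],0)))
print(tool(np.array([556.5,-304,100])-e))
E
```

```text
8.55 [542.7  61.6 126.4] th -0.195 F [-0.7 -0.   0. ] w 1.0 0.0
pot_a 0.98 [324.3 192.2] [538.9  63.2] [-2.6 69.2]
pot_a 0.85 [615.1 127.4] [ 552.1 -305.6] [  81.9 -290. ]
pot_a 0.82 [627.5 243.1] [ 373.6 -369.6] [ -80.9 -387.4]
pot_a 0.66 [568.2 295.8] [ 325.7 -242.5] [-152.5 -272. ]
pot_a 0.57 [225.7 191.9] [557.2 153.5] [ -2.1 161.4]
[ 84.5 355.9  26.4]
```

View pics/w5.png

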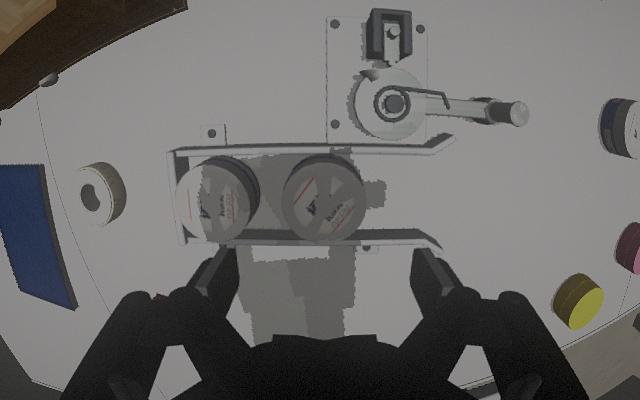

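Pots C and A stand in the lane at px (218,200) and (324,198), and the mouth is clear. Moving to B.

>>> send_rows:
  targets:
    - [-1,0.012,0.05,0,0,0,0]
    - [-1,0.012,0.051,0,0,0,0]
    - [-1,0.012,0.051,0,0,0,0]
    - [-1,0.012,0.051,0,0,0,0]
    - [-1,0.012,0.051,0,0,0,0]
    - [-1,0.012,0.051,0,0,0,0]
    - [-1,0.012,0.051,0,0,0,0]
    - [-1,0,0,0.02,0,0,0]
    - [-1,0,0,0,0,0,0]
    - [-1,0,0,0,0,0,0]

```text
time_s: 9.95
eef_pos: [554.6, -303.3, 103.2]
ee_rot: [-0.0, 0.995, -0.097, -0.0]
force: [-0.1, 0.5, 0.7]
grip_width: 0.998
grip_force: 0.0
```

```bash
python3 - <<'E'
from h import *
st();e=ctrl.sense()["eef_pos"]
p=ctrl.capture("wrist");save(p,"w6")
for r in ctrl.landmark_of("pot_b",p)[:5]: print(round(r["score"],2),np.round(r["point"],1),fat(p,r["point"],0), tool(np.r_[fat(p,r["point"],0),5]-e))
E
```

```text
9.95 [ 554.6 -303.3  103.2] th -0.194 F [-0.1  0.5  0.7] w 1.0 0.0
0.94 [ 50.6 257. ] [541.2  55.3] [ -82.4 -349.3   98.2]
0.9 [415.5 336.4] [ 376.9 -368.7] [-161.7   98.5   98.2]
0.66 [ 13.9 251.3] [558.2 153.3] [ -84.6 -448.7   98.2]
0.57 [326.1 194. ] [ 554.8 -304. ] [ 0.3  0.6 98.2]
```

>>> send_rows:
  targets:
    - [-1,0,0,0.04,0,0,0]
    - [-1,0,0,0.036,0,0,0]
    - [-1,0,0,0.02,0,0,0]
    - [-1,0,0,0,0,0,0]
    - [1,0,0,0,0,0,0]
    - [1,0,0,0,0,0,0]
    - [1,0,0,0,0,0,0]
    - [1,0,0,0,0,0,0]
    - [1,0,0,0,0,0,0]
    - [1,0,0,-0.002,0,0,0]

```text
time_s: 11.3
eef_pos: [554.7, -304.1, 10.0]
ee_rot: [0.0, 0.995, -0.097, 0.0]
force: [0.2, -0.3, -2.1]
grip_width: 0.791
grip_force: 34.1
```

```bash
python3 - <<'E'
from h import *
st();e=ctrl.sense()["eef_pos"];print(rk(e))
p=ctrl.capture("wrist")
for r in ctrl.landmark_of("pot_b",p)[:2]: print(round(r["score"],2),fat(p,r["point"],0))
print(tool(np.r_[W(RK,(0,-110,0))[:2],e[2]]-e))
E
```

```text
11.3 [ 554.7 -304.1   10. ] th -0.195 F [ 0.2 -0.3 -2.1] w 0.79 34.1
[  84.1 -288. ]
0.71 [ 555.7 -303.1]
[ -84.1 -178.    -0. ]
```

>>> send_rows:
  targets:
    - [1,-0.014,-0.029,0,0,0,0]
    - [1,-0.014,-0.03,0,0,0,0]
    - [1,-0.014,-0.03,0,0,0,0]
    - [1,-0.014,-0.03,0,0,0,0]
    - [1,-0.014,-0.03,0,0,0,0]
    - [1,-0.014,-0.029,0,0,0,0]
    - [1,0,-0.016,0,0,0,0]
    - [1,0,-0.016,0,0,0,0]
    - [1,0,-0.016,0,0,0,0]
    - [1,0,0,0,0,0,0]

```text
time_s: 12.65
eef_pos: [516.4, -65.1, 9.3]
ee_rot: [-0.0, 0.995, -0.097, 0.0]
force: [0.7, 0.9, -0.1]
grip_width: 0.792
grip_force: 34.2
```

```bash
python3 - <<'E'
from h import *
st();e=ctrl.sense()["eef_pos"];print(rk(e))
p=ctrl.capture("wrist")
for r in ctrl.landmark_of("pot_b",p)[:4]: print(round(r["score"],2),rk(fat(p,r["point"],0)))
E
```

```text
12.65 [516.4 -65.1   9.3] th -0.194 F [ 0.7  0.9 -0.1] w 0.79 34.2
[  0.2 -61. ]
0.96 [ -0.2 -61. ]
0.94 [ -2.6 162.4]
0.55 [-2.4 67.9]
```

>>> send_rows:
  targets:
    - [1,0,-0.013,0.001,0,0,0]
    - [1,0,-0.013,0,0,0,0]
    - [1,0,-0.013,0,0,0,0]
    - [1,0,-0.013,0,0,0,0]
    - [1,0,-0.014,0,0,0,0]
    - [1,0,0.01,0,0,0,0]
    - [-1,0,0,0,0,0,0]
    - [-1,0,0,0,0,0,0]
    - [-1,0,0,0,0,0,0]
    - [-1,0,0,0,0,0,0]

```text
time_s: 14.0
eef_pos: [526.7, -10.9, 8.2]
ee_rot: [-0.0, 0.995, -0.097, -0.0]
force: [-0.0, 1.0, -0.6]
grip_width: 1.002
grip_force: 0.0
```

>>> send_rows:
  targets:
    - [-1,0,0,-0.02,0,0,0]
    - [-1,0,0,-0.04,0,0,0]
    - [-1,0,0,-0.04,0,0,0]
    - [1,0,0.02,0,0,0,0]
    - [1,0,0.04,0,0,0,0]
    - [1,0,0,0,0,0,0]
    - [1,0,0,0,0,0,0]
    - [1,0,0,0,0,0,0]
    - [1,0,0,0,0,0,0]
    - [1,0,0,0,0,0,0]

```text
time_s: 15.25
eef_pos: [515.2, -69.5, 108.3]
ee_rot: [-0.0, 0.995, -0.097, -0.0]
force: [0.3, 0.4, 0.5]
grip_width: -0.003
grip_force: 0.0
```

```bash
python3 - <<'E'
from h import *
st();e=ctrl.sense()["eef_pos"];print(rk(e))
p=ctrl.capture("wrist");save(p,"w7")
for r in ctrl.landmark_of("pot_b",p)[:5]: print(round(r["score"],2),rk(fat(p,r["point"],0)))
E
```

```text
15.25 [515.2 -69.5 108.3] th -0.195 F [0.3 0.4 0.5] w -0.0 0.0
[ -0.1 -65.5]
0.93 [  1.1 163.4]
0.76 [-148.3 -276.6]
0.75 [-1.2 84.1]
0.73 [ -79.7 -384.6]
0.56 [ 4.2 -5.3]
```

View pics/w7.png

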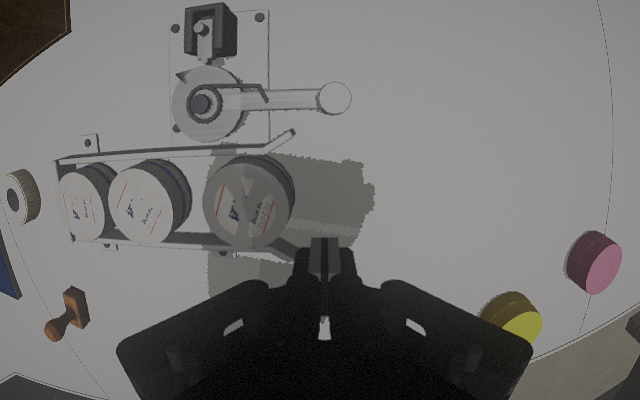

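All three pots stand in file, with B at (248,205) and a gap ahead of it. The shut fingers are behind B. Lowering and pushing.

>>> send_rows:
  targets:
    - [1,0,0,0.03,0,0,0]
    - [1,0,0,0.03,0,0,0]
    - [1,0,0,0.03,0,0,0]
    - [1,0,0,0,0,0,0]
    - [1,0,-0.007,0,0,0,0]
    - [1,0,-0.007,0,0,0,0]
    - [1,0,-0.007,0,0,0,0]
    - [1,0,-0.006,0,0,0,0]
    - [1,0,-0.006,0,0,0,0]
    - [1,0,0,0,0,0,0]

```text
time_s: 16.6
eef_pos: [521.5, -36.9, 18.2]
ee_rot: [-0.0, 0.995, -0.097, -0.0]
force: [0.4, -0.2, -1.0]
grip_width: -0.001
grip_force: 0.0
```

```bash
python3 - <<'E'
from h import *
st();e=ctrl.sense()["eef_pos"];print(rk(e))
p=ctrl.capture("wrist")
for r in ctrl.landmark_of("pot_b",p)[:5]: print(round(r["score"],2),rk(fat(p,r["point"],0)))
E
```

```text
16.6 [521.5 -36.9  18.2] th -0.195 F [ 0.4 -0.2 -1. ] w -0.0 0.0
[ -0.3 -32.3]
0.89 [ -1.9 161.5]
0.76 [ 0.2 15.8]
0.7 [-146.7 -274.3]
0.55 [-0.3 87.7]
```

>>> send_rows:
  targets:
    - [1,0,-0.002,0,0,0,0]
    - [1,0,-0.002,0,0,0,0]
    - [1,0,-0.002,0,0,0,0]
    - [1,0,-0.001,0,0,0,0]
    - [1,0,-0.001,0,0,0,0]
    - [1,0,-0.001,0,0,0,0]
    - [1,0,0,0,0,0,0]
    - [1,0,0,0,0,0,0]
    - [1,0,0,0,0,0,0]
    - [1,0,0,0,0,0,0]

```text
time_s: 17.95
eef_pos: [523.3, -28.7, 18.3]
ee_rot: [0.0, 0.995, -0.097, -0.0]
force: [-0.3, -2.7, -0.4]
grip_width: -0.004
grip_force: 1.4
```

```bash
python3 - <<'E'
from h import *
st();e=ctrl.sense()["eef_pos"];print(rk(e))
p=ctrl.capture("wrist")
for r in ctrl.landmark_of("pot_b",p)[:5]: print(round(r["score"],2),rk(fat(p,r["point"],0)))
E
```

```text
17.95 [523.3 -28.7  18.3] th -0.195 F [-0.3 -2.7 -0.4] w -0.0 1.4
[ -0.1 -23.9]
0.7 [ 1.4 26.5]
0.67 [-150.3 -275.8]
0.58 [ -1.5 160.9]
0.57 [-0.3 91.3]
```

>>> send_rows:
  targets:
    - [1,0,-0.001,0,0,0,0]
    - [1,0,-0.001,0,0,0,0]
    - [1,0,-0.001,0,0,0,0]
    - [1,0,0,0,0,0,0]
    - [1,0,0,0,0,0,0]
    - [1,0,0,0,0,0,0]
    - [1,0,0,0,0,0,0]
    - [1,0,0,0,0,0,0]
    - [1,0,0,0,0,0,0]
    - [1,0,0,0,0,0,0]

```text
time_s: 19.3
eef_pos: [524.1, -28.0, 18.6]
ee_rot: [0.002, 0.995, -0.097, 0.0]
force: [-3.3, -19.1, 0.2]
grip_width: 0.002
grip_force: 9.2
```

```bash
python3 - <<'E'
from h import *
st();e=ctrl.sense()["eef_pos"];print(rk(e))
E
```

```text
19.3 [524.1 -28.   18.6] th -0.195 F [ -3.3 -19.1   0.2] w 0.0 9.2
[  0.5 -23.1]
```

>>> send_rows:
  targets:
    - [1,0,0.005,0,0,0,0]
    - [1,0,0.025,0,0,0,0]
    - [1,0,0.02,0,0,0,0]
    - [1,0,0,-0.04,0,0,0]
    - [1,0,0,-0.05,0,0,0]
    - [0,0,0,-0.03,0,0,0]
    - [0,0,0,0,0,0,0]
    - [0,0,0,0,0,0,0]
    - [0,0,0,0,0,0,0]
    - [0,0,0,0,0,0,0]

```text
time_s: 20.55
eef_pos: [513.9, -74.6, 137.6]
ee_rot: [-0.0, 0.995, -0.097, -0.001]
force: [0.2, -0.0, 0.0]
grip_width: 0.497
grip_force: 0.0
```

```bash
python3 - <<'E'
from h import *
st();s=ctrl.sense();e=s["eef_pos"];print(rk(e),s["joints"].round(2))
p=ctrl.capture("wrist");save(p,"w8")
for q in("pot_b","thumb_post","rack_pivot"):
  for r in ctrl.landmark_of(q,p)[:5]: 
    w=fat(p,r["point"],40*(q=="thumb_post"));print(q,round(r["score"],2),w,rk(w))
E
```

```text
20.55 [513.9 -74.6 137.6] th -0.195 F [ 0.2 -0.   0. ] w 0.5 0.0
[ -0.4 -70.8] [-0.37  0.4   1.64  0.    1.11  1.4 ]
pot_b 0.87 [545.6  86.7] [-0.5 93.6]
pot_b 0.85 [ 331.2 -242.4] [-147.1 -270.8]
pot_b 0.72 [557.1 154.7] [ -2.4 162.5]
pot_b 0.6 [534.   19.1] [ 1.2 25. ]
pot_b 0.58 [ 377.2 -370.9] [ -77.1 -388. ]
thumb_post 0.75 [590.7 -89. ] [ 77.7 -70.1]
```

>>> send_rows:
  targets:
    - [0,0.039,0,0,0,0,0]
    - [0,0.039,0,0,0,0,0]
    - [0,0,0,0,0,0,-0.18]
    - [0,0,0,0,0,0,-0.18]
    - [0,0,0,0,0,0,-0.18]
    - [0,0,0,0,0,0,-0.18]
    - [0,0,0,0,0,0,-0.18]
    - [0,0,0,0,0,0,-0.18]
    - [0,0,0,0,0,0,-0.18]
    - [0,0,0,0,0,0,-0.18]

```text
time_s: 22.0
eef_pos: [590.7, -89.9, 138.2]
ee_rot: [-0.0, 0.811, 0.585, -0.0]
force: [-0.6, 0.4, 0.0]
grip_width: 0.498
grip_force: 0.0
```

>>> send_rows:
  targets:
    - [0,0,0,0,0,0,-0.13]
    - [0,0,0,0.03,0,0,0]
    - [0,0,0,0,0,0,0]
    - [0,0,0,0,0,0,0]
    - [0,0,0,0,0,0,0]
    - [0,0,0,0,0,0,0]
    - [0,0,0,0,0,0,0]
    - [0,0,0,0,0,0,0]
    - [0,0,0,0,0,0,0]
    - [0,0,0,0,0,0,0]

```text
time_s: 23.25
eef_pos: [590.7, -89.9, 108.3]
ee_rot: [-0.0, 0.773, 0.635, -0.0]
force: [-0.6, -0.8, 0.2]
grip_width: 0.5
grip_force: 0.0
```

```bash
python3 - <<'E'
from h import *
st();s=ctrl.sense();e=s["eef_pos"];print(rk(e),s["joints"].round(2))
p=ctrl.capture("wrist");save(p,"w9")
for r in ctrl.landmark_of("thumb_post",p)[:5]: 
    w=fat(p,r["point"],40);print(round(r["score"],2),r["point"],w,rk(w),tool(np.r_[w,47]-e))
E
```

```text
23.25 [590.7 -89.9 108.3] th 1.375 F [-0.6 -0.8  0.2] w 0.5 0.0
[ 77.9 -70.9] [-0.35  0.59  1.42  0.    1.13 -0.15]
0.92 [325.0, 207.9] [591.1 -87.8] [ 77.9 -68.8] [ 2.1  0.  61.3]
```

View pics/w9.png

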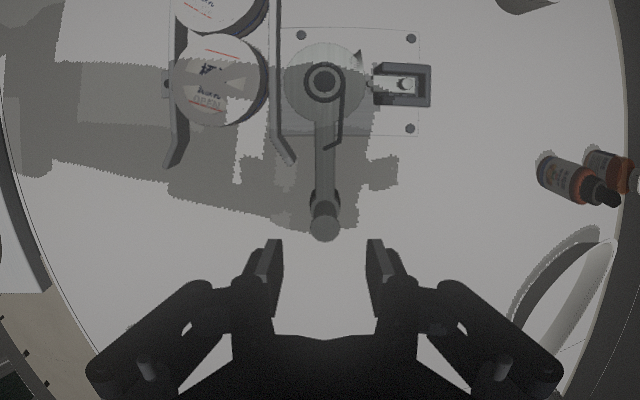

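The post sits at (325,215), centred between the half-open fingers. Descending and closing on it.

>>> send_rows:
  targets:
    - [0,0.001,0,0.03,0,0,0]
    - [0,0,0,0.03,0,0,0]
    - [0,0,0,0,0,0,0]
    - [1,0,0,0,0,0,0]
    - [1,0,0,0,0,0,0]
    - [1,0,0,0,0,0,0]
    - [1,0,0,0,0,0,0]
    - [1,0,0,0,0,0,0]
    - [1,0,0,0,0,0,0]
    - [1,0,0,0,0,0,0]
  squeeze: 40

```text
time_s: 24.6
eef_pos: [591.4, -89.1, 49.7]
ee_rot: [0.001, 0.773, 0.635, 0.0]
force: [-2.3, 0.1, 6.3]
grip_width: 0.187
grip_force: 38.8
```

```bash
python3 - <<'E'
from h import *
st();e=ctrl.sense()["eef_pos"];print(rk(e))
# chord increments in the tool frame: each row = move of post for step a, tool then turns by a
a=.105
for q in (0,a):
    P=lambda q:np.array([-90*np.sin(q),-90*np.cos(q)])
    d=P(q+a)-P(q); # tool at q: x=radially inward (rack +y turned cw by q), y=opposite tangent
    xi=np.array([np.sin(q),np.cos(q)]);yi=np.array([np.cos(q),-np.sin(q)])
    print(d@xi,d@yi)
E
```

```text
24.6 [591.4 -89.1  49.7] th 1.375 F [-2.3  0.1  6.3] w 0.19 38.8
[ 78.5 -70. ]
0.4956693526352325 -9.432645194599424
0.49566935263523165 -9.432645194599424
```

>>> send_rows:
  targets:
    - [1,0.0004,-0.0081,0,0,0,0.09]
    - [1,0.0004,-0.0081,0,0,0,0.09]
    - [1,0.0004,-0.0081,0,0,0,0.09]
    - [1,0.0004,-0.0081,0,0,0,0.09]
    - [1,0.0004,-0.0081,0,0,0,0.09]
    - [1,0.0004,-0.0081,0,0,0,0.09]
    - [1,0.0004,-0.0081,0,0,0,0.09]
    - [1,0.0004,-0.0081,0,0,0,0.09]
    - [1,0.0004,-0.0081,0,0,0,0.09]
    - [1,0.0004,-0.0081,0,0,0,0.09]

```text
time_s: 25.85
eef_pos: [530.0, -43.4, 49.9]
ee_rot: [0.003, 0.972, 0.234, 0.002]
force: [0.8, -10.6, 3.5]
grip_width: 0.19
grip_force: 39.3
```

```bash
cat >>h.py <<'E'
def arm():
    st();s=ctrl.sense();r=rk(s["eef_pos"]);v=r-np.array([78,20]);q=np.arctan2(-v[0],-v[1])
    f=s["force"][:2];c,sn=np.cos(RK[2]),np.sin(RK[2]);fr=np.array([c*f[0]+sn*f[1],-sn*f[0]+c*f[1]])
    print(r,"q",q.round(3),"rad",np.hypot(*v).round(1),"F along push",(fr@[-np.cos(q),np.sin(q)]).round(1),"F inward",(fr@[np.sin(q),np.cos(q)]).round(1))
E
python3 - <<'E'
from h import *
arm()
E
```

```text
25.85 [530.  -43.4  49.9] th 0.472 F [  0.8 -10.6   3.5] w 0.19 39.3
[  9.4 -37.1] q 0.877 rad 89.3 F along push -9.7 F inward -4.4
```

>>> send_rows:
  targets:
    - [1,0.0001,-0.0041,0,0,0,0.045]
    - [1,0.0001,-0.0041,0,0,0,0.045]
    - [1,0.0001,-0.0041,0,0,0,0.045]
    - [1,0,-0.0027,0,0,0,0.03]
    - [1,0,0,0,0,0,0]
    - [1,0,0,0,0,0,0]
    - [1,0,0,0,0,0,0]
    - [1,0,0,0,0,0,0]
    - [1,0,0,0,0,0,0]
    - [1,0,0,0,0,0,0]

```text
time_s: 27.1
eef_pos: [524.3, -29.9, 49.9]
ee_rot: [0.002, 0.988, 0.154, 0.002]
force: [0.1, -13.0, 3.4]
grip_width: 0.193
grip_force: 39.4
```

```bash
python3 - <<'E'
from h import *
arm()
E
```

```text
27.1 [524.3 -29.9  49.9] th 0.31 F [  0.1 -13.    3.4] w 0.19 39.4
[  1.2 -25. ] q 1.041 rad 89.0 F along push -12.3 F inward -4.2
```

Force along the push is 12.3 N, which is close to the spring alone, so I'll press a little further to confirm the stop.

>>> send_rows:
  targets:
    - [1,0,-0.001,0,0,0,0]
    - [1,0,-0.001,0,0,0,0]
    - [1,0,0,0,0,0,0]
    - [1,0,0,0,0,0,0]
    - [1,0,0,0,0,0,0]
    - [1,0,0,0,0,0,0]
    - [1,0,0,0,0,0,0]
    - [1,0,0,0,0,0,0]
    - [1,0,0,0,0,0,0]
    - [1,0,0,0,0,0,0]

```text
time_s: 28.35
eef_pos: [524.2, -29.3, 49.9]
ee_rot: [0.004, 0.988, 0.154, 0.002]
force: [1.9, -21.4, 1.1]
grip_width: 0.189
grip_force: 39.6
```

```bash
python3 - <<'E'
from h import *
arm()
E
```

```text
28.35 [524.2 -29.3  49.9] th 0.31 F [  1.9 -21.4   1.1] w 0.19 39.6
[  0.9 -24.4] q 1.048 rad 89.0 F along push -20.9 F inward -5.1
```

```bash
python3 - <<'E'
from h import *
p=ctrl.capture("wrist");save(p,"w10")
for r in ctrl.landmark_of("pot_b",p)[:5]: print(round(r["score"],2),rk(fat(p,r["point"],0)))
arm()
E
```

```text
0.95 [-1.5 90.8]
0.84 [ -1.6 161. ]
0.83 [ 0.1 24. ]
0.78 [ -79.4 -375.5]
28.45 [524.2 -29.3  49.9] th 0.31 F [  1.7 -21.2   1.5] w 0.19 39.6
[  0.9 -24.4] q 1.048 rad 89.0 F along push -20.6 F inward -5.2
```

View pics/w10.png

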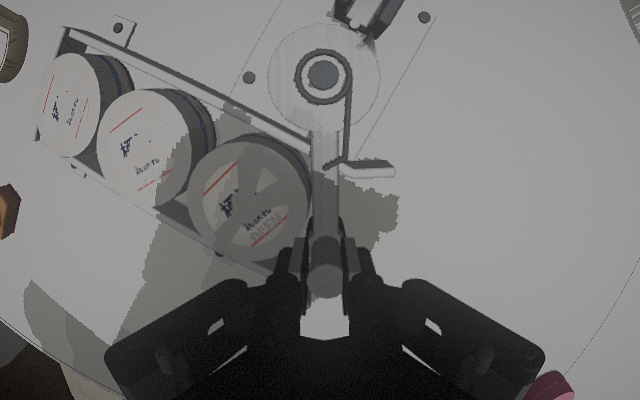

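All three pots stand home in single file at (70,105), (145,145) and (255,195). The arm lies across the mouth at its stop, with the post held at (325,265).

```bash
python3 -c "
from rig import ctrl
print(ctrl.finish_job())"
```

```text
the job is handed in; nothing more can be done
None
```

I handed the job in at about 28.5 s: all three pots stand upright and fully home in the rack, the tension arm is past its click, and the gripper is holding it at its stop (about 1.05 rad, 21 N push); nothing else was touched.

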